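# Slide the dish carrier under the colony counter

## Task

Load the colony counter: take the dish carrier by its handle and slide it, with the petri dish lying in its well, through the mouth and along the guide rails under the counter's hood until it gently meets the back stop. Let go of it there with the dish still flat in its well, and leave the bottle, the filter box and the tape roll where they are.

Things in the scene. Friction and masses are not known exactly. Their poses are not given: they have to be found in the camera images.
- colony_counter: Fixed white colony counter: hood on two side plates, low open mouth towards the robot; place and yaw vary. Origin: on the worktop, mid-mouth, in the plane of the hood's front face; x points into the mouth, y left, z up. Hood: x 0 to 150, y +-103, z 85 to 150 mm. Black lens barrel at x = 66 hangs to z = 75. Side plates' inner faces y = +-89.
- channel_entry (a point): Entry of the channel, mid-mouth below the hood's front face, 6 mm above the worktop; axes as the counter's. Two aluminium rails 12 mm high on the worktop guide the carrier: inner faces at y = +-57.5 mm from x = 27 on, flared to about y = +-66 mm at x = -5. Between them is only bare worktop.
- stop_face (a point): Middle of the front face of the back stop, an 18 mm high bar across the channel's far end, at x = 119 mm in the counter's frame. The carrier touches it with its leading edge; its own origin is then at x = -4 mm, y = 0 in the counter's frame, axes in line, the handle below the front edge of the hood.
- dish_carrier: Loose grey plastic dish carrier, about 0.25 kg, flat on the worktop, slides on it. Origin: on its underside below the middle of its handle; x points from handle to plate, y left, z up. Plate 106 x 106 x 12 mm, centred at x = 70 mm (leading edge x = 123), with an eight-sided well 94 mm across, floor at z = 5. It starts with the handle on the robot's side, yaw within 0.4 rad of straight ahead.
- handle_grip (a point): Point to grip on the carrier's handle, 42 mm above its underside, axes as the carrier's. The handle is an upright fin 26 mm long in x, 14 mm thick in y, top at z = 56 mm, on a tongue 44 mm wide and 6 mm thick (x -23 to 22 mm). Pinch it across y; it may be released and taken again.
- petri_dish: Loose white closed petri dish, 91 mm across, 15 mm high, lying in the carrier's well (its top 20 mm above the worktop). Origin: centre of its underside; in place that is x = 70, y = 0, z = 5 mm in the carrier's frame.
- reagent_bottle: Bystander: standing bottle with orange cap, 58 mm across, 109 mm high, right of the counter. Origin: centre of its underside.
- filter_box: Bystander: flat pale box 68 x 68 x 22 mm on the right of the worktop. Origin: centre of its underside.
- green_tape: Bystander: roll of tape lying flat, 73 mm across, 19 mm high, on the left. Origin: centre of its underside.
Mind the look-alikes: they are no part of the job. There is more than one size of the dish_carrier; the job needs the smaller.

How it is judged:
On the way:
1. the carrier's leading end is in the channel under the hood, the dish in its well (x of dish_carrier in the frame of colony_counter above -0.085 m and y of dish_carrier in the frame of colony_counter between -0.02 and 0.02 m and angle between the x axis of dish_carrier and the x axis of colony_counter, either way round below 0.15 rad and x of petri_dish in the frame of dish_carrier between 0.064 and 0.076 m and y of petri_dish in the frame of dish_carrier between -0.006 and 0.006 m and z of petri_dish in the frame of dish_carrier between 0.002 and 0.008 m), for 0.1 s.
At the end, for the whole second after the job is handed in: The carrier lies flat in the channel under the hood, its origin within 6 mm of the position at which it meets the back stop, centred within 10 mm and in line within 0.11 rad; the dish lies in the well (within 6 mm of its centre, on its floor); both at rest and released (x of dish_carrier in the frame of colony_counter between -0.01 and 0.002 m and y of dish_carrier in the frame of colony_counter between -0.01 and 0.01 m and angle between the x axis of dish_carrier and the x axis of colony_counter, either way round below 0.11 rad and angle between dish_carrier's own z axis and vertical below 0.05 rad and x of petri_dish in the frame of dish_carrier between 0.064 and 0.076 m and y of petri_dish in the frame of dish_carrier between -0.006 and 0.006 m and z of petri_dish in the frame of dish_carrier between 0.002 and 0.008 m and linear speed of each of dish_carrier, petri_dish below 0.01 m/s); the robot touches nothing.
It fails at once if the dish leaves its well or is tipped (horizontal distance between petri_dish and dish_carrier above 0.095 m or horizontal distance between petri_dish and dish_carrier below 0.045 m or angle between petri_dish's own z axis and vertical above 0.35 rad).
It fails at once if the carrier is rammed into the counter (over 45 N) (contact force between dish_carrier and colony_counter above 45 N).
It fails at once if a bystander is moved by more than 20 mm (distance of any of reagent_bottle, filter_box, green_tape from where it was at the start of the episode above 0.02 m).
It also fails if it takes over 56 s, if anything falls off the work surface, if the arm or the gripper's body presses on something with over 40 N, if the wrist force passes 120 N, or if a joint passes its speed limit or range.

## Robot

A 6-joint arm with a two-finger parallel gripper is mounted at the origin on a cart in front of the work surface, level with it; the furniture and walls round the work are solid. World frame = base frame: x ahead of the robot, y to its left, z up, the work surface at z = 0. Lengths are in m, angles in rad, forces in N, time in s.
With the tool pointing down it reaches from about 0.225 to 0.875 m from the base axis. Payload 3.4 kg.
Tool frame: the origin (TCP) lies on the centre line of the jaws, within the pads' length; the fingertips stand 14 mm ahead of it and the grasp point (between the pads) lies 5 mm behind it; z points along the fingers, y is the line along which they close (so a half turn about z gives the same grasp; the last joint's range is limited). The gripper opens to 85 mm and grips with 20 to 120 N. Pads are 22 mm wide; open, the fingers measure 114 mm over their backs; the gripper's body (76 mm by 85 mm) begins 54 mm behind the grasp point. The pads swing forward as they close: fully open they stand 13 mm farther back than shut.
Start: joints at [-1.28, 0.276, 1.505, -0, 1.361, -0.121], TCP at [0.23, -0.527, 0.245] pointing down, gripper open.
Joint ranges: [-2.89, 2.89], [-0.75, 2.08], [0.22, 2.7], [-1.18, 4.32], [0.11, 2.71], [-2.7, 2.7]. Speed limits (rad/s): [2.57, 2.57, 3.14, 3.14, 3.14, 3.14].

## Interface

Orientations are given as a unit quaternion [w, x, y, z].
In Python, from rig import manip, eyes gives the robot as it stands.
- The arm moves only by the shell command python3 -m creep 'ROWS' [FORCE]. ROWS is JSON, a list of rows, each a list of 5 numbers: the opening, from 0 (shut) to 1 (fully open), then the shift along the tool's x, y, z normalised to -1 to 1, where 1 is 0.5 m, then the turn about the tool's z normalised to -1 to 1, where 1 is 360 degrees. In form: [[fingers, dx, dy, dz, spin], ...]. A call has 1 to 10 rows; each row is the pose to reach, as a shift and turn from the pose commanded when the call began, along the tool's axes at that moment, turning the shorter way round; what a row does not reach only later rows make up. A row lasts 1/10 s, in which the tool goes at most 50 mm and 8.59 degrees, less where a joint would pass 70% of its speed; a pose out of reach is approached as far as the arm can. A call with a number of a shift or a turn outside -1 to 1 is refused whole. A call with a gripper value outside its range is refused whole. The fingers move at their own pace and stop on an object; FORCE is the grip in N (left out, the last holds). Time passes only in rows, so rows that repeat a pose let the fingers close. It gives the time, the measured TCP pose, the force, the opening and the grip force at its end, in the units of the state.
- manip.get_state(): the state, without advancing time (a new reading comes with each control period).
- eyes.get_image(name): name is "scene" or "top" or "wrist"; returns a dict with "frame" (480x640x3 uint8, red, green, blue), "fx", "fy", "cx", "cy" (pixels), "R" (3x3) and "t" (3): a world point X has camera coordinates R X + t. Camera axes: x right, y down, z forward; pixel columns grow to the right and rows downward; lengths in m; the calibration is good to about 2 mm. The wrist camera is an equidistant fisheye: a pixel r from the principal point sees the ray r / f radians off the axis. A picture is of the moment at which its call begins. There is no depth.
- manip.sign_off(): hands the job in; it is judged then, once.
Trained networks look in the newest picture that a camera, given by its name, has taken for a name from the list of things; names that differ only in an ending like _2 or _b are one class to them, and where a whole thing is asked for, a point or a joint stands for the part that bears it (a point fixed in the world has none). Each returns a list of dicts, best first, with "confidence" (0 to 1); they miss things now and then, are a little off and sometimes report something else, mostly with a low value. They report only what shows in the picture. A call takes as long as a camera call. They do not tell look-alikes from the thing itself.
- eyes.regions_of(camera, label): "mask" (480x640 bool, what is visible of it) and "bbox" ([left, top, right, bottom] in pixels, round what is visible of it).
- eyes.place_of(camera, label): "centre" ([column, row] in pixels: a listed point, or the origin of a listed thing).
The state is a dict: "clock": time; "qpos": joint angles; "qd": joint speeds; "effort": joint torques, N m; "position": TCP position; "ee_rot": TCP orientation; "contact_force": force on the tool from outside, world axes, zero at the start; "moment": the same for the moment, N m; "width": finger opening in m; "gripper_force": force on a finger pad.
Only numpy, scipy, OpenCV 4.12 (cv2) and the standard library are available. Lean on these libraries where they do the work, as an engineer would, in place of code of your own. Each camera call takes 0.05 s, during which the arm holds its last target. There are 200 camera calls.

## Working session

There is one attempt and no reset: what is moved stays moved. The work goes in short steps, Python scripts to look and compute and a shell command to move; the robot and the scene stay as the last step left them, time stands still between calls to the robot, and variables do not carry over. Pictures are saved under pics/ and viewed, at most 12 in all, crops included, and the job is handed in when it is done.

```bash
ls; mkdir -p pics; cat > h.py <<'E'
import numpy as np, cv2
from rig import manip, eyes
def ray(im,px):
    u=(px[0]-im["cx"])/im["fx"]; v=(px[1]-im["cy"])/im["fy"]
    R=np.array(im["R"]);t=np.array(im["t"])
    return -R.T@t, R.T@np.array([u,v,1.])
def onz(im,px,z):
    o,d=ray(im,px); return o+d*(z-o[2])/d[2]
def proj(im,X):
    c=np.array(im["R"])@np.array(X)+np.array(im["t"])
    return [im["fx"]*c[0]/c[2]+im["cx"],im["fy"]*c[1]/c[2]+im["cy"]]
E
python3 - <<'E'
from h import *
s=manip.get_state(); print({k:np.round(v,3).tolist() for k,v in s.items()})
Z=dict(colony_counter=0,channel_entry=.006,stop_face=.009,dish_carrier=0,handle_grip=.042,petri_dish=.005,reagent_bottle=0,filter_box=0,green_tape=0)
for c in("top","scene"):
    im=eyes.get_image(c); cv2.imwrite(f"pics/{c}0.png",im["frame"][:,:,::-1])
    for l,z in Z.items():
        for r in eyes.place_of(c,l): print(c,l,np.round(r["centre"]),round(r["confidence"],2),np.round(onz(im,r["centre"],z),3))
E
```

```text
pics
{'clock': 0.0, 'qpos': [-1.28, 0.277, 1.506, 0.0, 1.361, -0.121], 'qd': [-0.0, 0.001, -0.0, -0.001, 0.001, -0.0], 'effort': [0.003, -41.678, -24.581, 0.0, 0.011, 0.0], 'position': [0.23, -0.526, 0.244], 'ee_rot': [-0.001, 0.979, 0.204, -0.0], 'contact_force': [0.367, 1.089, -0.521], 'moment': [0.013, -0.004, -0.01], 'gripper_force': 0.0, 'width': 0.086}
top channel_entry [308. 288.] 0.38 [ 0.457 -0.047  0.006]
top dish_carrier [309. 287.] 0.96 [ 0.461 -0.05   0.   ]
top dish_carrier [453. 239.] 0.62 [ 0.558 -0.546  0.   ]
top handle_grip [459. 231.] 0.81 [ 0.573 -0.557  0.042]
top handle_grip [308. 281.] 0.68 [ 0.473 -0.05   0.042]
top petri_dish [302. 264.] 0.75 [ 0.538 -0.037  0.005]
top reagent_bottle [383. 210.] 0.62 [ 0.688 -0.333  0.   ]
top reagent_bottle [284. 233.] 0.29 [0.653 0.01  0.   ]
top filter_box [415. 248.] 0.8 [ 0.544 -0.416  0.   ]
top green_tape [197. 298.] 0.81 [0.472 0.315 0.   ]
top green_tape [308. 286.] 0.17 [ 0.463 -0.047  0.   ]
scene dish_carrier [413. 191.] 0.84 [ 0.566 -0.563  0.   ]
scene dish_carrier [338. 294.] 0.83 [ 0.47 -0.04  0.  ]
scene handle_grip [410. 176.] 0.88 [ 0.591 -0.573  0.042]
scene handle_grip [342. 283.] 0.67 [ 0.466 -0.046  0.042]
scene petri_dish [317. 282.] 0.63 [ 0.537 -0.033  0.005]
scene reagent_bottle [343. 206.] 0.9 [ 0.692 -0.343  0.   ]
scene filter_box [392. 213.] 0.9 [ 0.552 -0.419  0.   ]
scene filter_box [240. 385.] 0.35 [0.467 0.322 0.   ]
scene green_tape [241. 385.] 0.57 [0.465 0.32  0.   ]
```

View pics/top0.png

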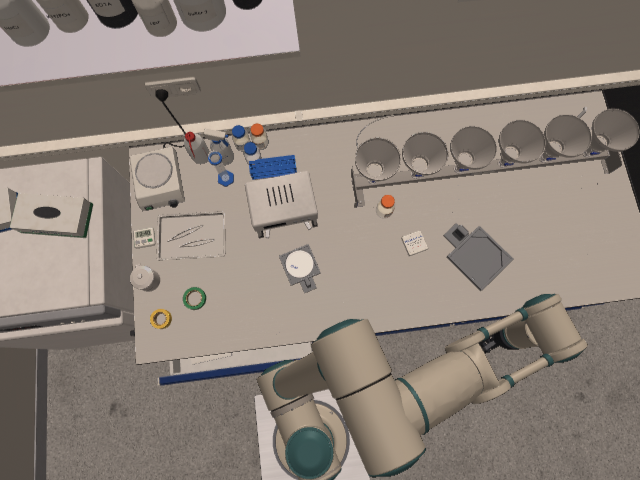

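View pics/scene0.png

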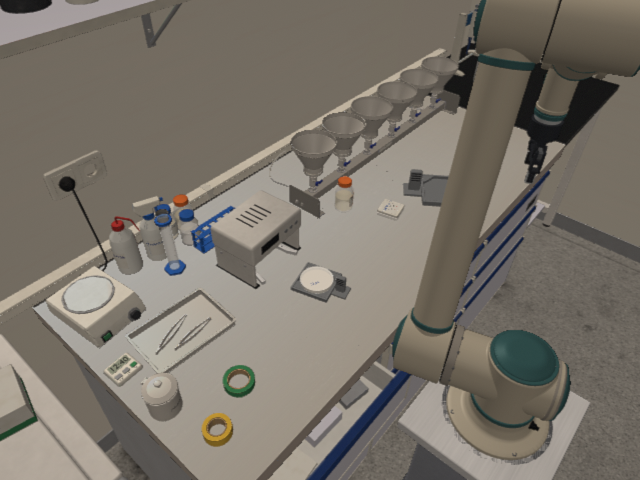

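The top view shows the small carrier with its white dish at (299,264) and its handle at (308,283). The larger, empty look-alike is at (480,258). The counter's hood is at (282,200), with its mouth toward the carrier and rail ends near (265,233) and (310,226). Next I'll bring the wrist camera over.

```bash
cat >> h.py <<'E'
def tyaw(s):
    w,x,y,z=s["ee_rot"]; return np.arctan2(2*(x*y+w*z),1-2*(y*y+z*z))
def rows_to(X,yaw):
    "normalised shift/turn from present pose (tool down)"
    s=manip.get_state(); from scipy.spatial.transform import Rotation as Ro
    w,x,y,z=s["ee_rot"]; R=Ro.from_quat([x,y,z,w]).as_matrix()
    d=R.T@(np.array(X)-s["position"]); a=-(yaw-tyaw(s)); a=(a+np.pi)%(2*np.pi)-np.pi
    return np.round(d/.5,4).tolist(), round(a/2/np.pi,4)
def wproj(im,X):
    c=np.array(im["R"])@np.array(X)+np.array(im["t"]); r=np.hypot(c[0],c[1]); th=np.arctan2(r,c[2])
    return [im["fx"]*th*c[0]/r+im["cx"],im["fy"]*th*c[1]/r+im["cy"]]
def wonz(im,px,z):
    u=(px[0]-im["cx"])/im["fx"]; v=(px[1]-im["cy"])/im["fy"]; r=np.hypot(u,v)
    d=np.array([u/r*np.sin(r),v/r*np.sin(r),np.cos(r)]); R=np.array(im["R"]);o=-R.T@np.array(im["t"]); d=R.T@d
    return o+d*(z-o[2])/d[2]
E
python3 -c "
from h import *
print(rows_to([.40,-.06,.28],.17))"
```

```text
([0.6851, -0.7199, -0.0694], np.float64(0.0385))
```

```bash
python3 -m creep '[[1,0.07,-0.07,-0.07,0],[1,0.69,-0.72,-0.07,0.04],[1,0.69,-0.72,-0.07,0.04],[1,0.69,-0.72,-0.07,0.04],[1,0.69,-0.72,-0.07,0.04],[1,0.69,-0.72,-0.07,0.04],[1,0.69,-0.72,-0.07,0.04],[1,0.69,-0.72,-0.07,0.04],[1,0.69,-0.72,-0.07,0.04],[1,0.69,-0.72,-0.07,0.04]]'
python3 -m creep '[[1,0,0,0,0],[1,0,0,0,0],[1,0,0,0,0]]'
python3 - <<'E'
from h import *
s=manip.get_state(); print(np.round(s["position"],3),tyaw(s))
Z=dict(colony_counter=0,channel_entry=.006,stop_face=.009,dish_carrier=0,handle_grip=.042,petri_dish=.005)
im=eyes.get_image("wrist"); cv2.imwrite("pics/wrist1.png",im["frame"][:,:,::-1]); print(-np.array(im["R"]).T@im["t"],im["fx"])
for l,z in Z.items():
    for r in eyes.place_of("wrist",l): print(l,np.round(r["centre"]),round(r["confidence"],2),np.round(wonz(im,r["centre"],z),4))
E
```

```text
clock: 2.0
position: [0.3998, -0.0644, 0.2806]
ee_rot: [0.0, 0.997, 0.08, 0.001]
contact_force: [1.5, -0.7, 0.0]
width: 0.0854
gripper_force: 0.0
clock: 2.3
position: [0.3993, -0.0671, 0.2802]
ee_rot: [0.0, 0.997, 0.08, -0.0]
contact_force: [0.7, -1.1, -0.0]
width: 0.0856
gripper_force: 0.0
[ 0.399 -0.067  0.28 ] 0.1600442435896266
[ 0.48165176 -0.05380049  0.40888446] 371.64829954431775
dish_carrier [315. 121.] 0.85 [ 0.4747 -0.0486  0.    ]
handle_grip [313. 124.] 0.58 [ 0.4728 -0.0479  0.042 ]
petri_dish [305.  62.] 0.85 [ 0.5366 -0.0288  0.005 ]
```

View pics/wrist1.png

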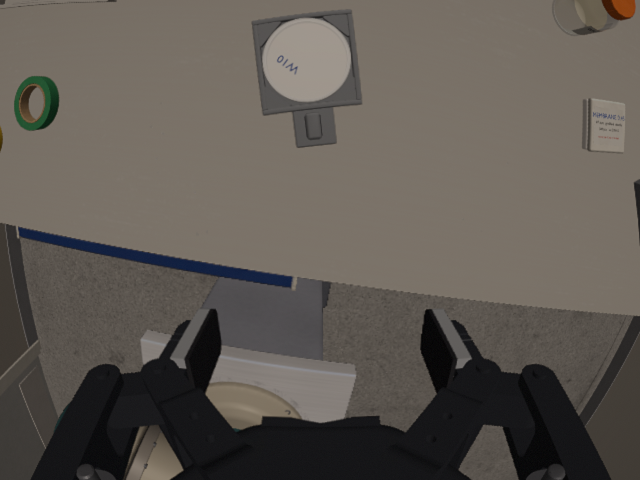

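The wrist view shows the carrier plate centred near (306,60) and its handle at (313,125), with yaw slightly to the left. I'll move forward to see the counter mouth.

```bash
python3 -m creep '[[1,0.1,0,-0.06,0],[1,0.2,0,-0.12,0],[1,0.28,0,-0.14,0],[1,0.28,0,-0.14,0],[1,0.28,0,-0.14,0],[1,0.28,0,-0.14,0]]'
python3 - <<'E'
from h import *
s=manip.get_state(); print(np.round(s["position"],3),tyaw(s))
Z=dict(colony_counter=0,channel_entry=.006,stop_face=.009,dish_carrier=0,handle_grip=.042,petri_dish=.005)
im=eyes.get_image("wrist"); cv2.imwrite("pics/wrist2.png",im["frame"][:,:,::-1]); print(-np.array(im["R"]).T@im["t"],im["fx"])
for l,z in Z.items():
    for r in eyes.place_of("wrist",l): print(l,np.round(r["centre"]),round(r["confidence"],2),np.round(wonz(im,r["centre"],z),4))
E
```

```text
clock: 3.25
position: [0.5364, -0.0443, 0.3493]
ee_rot: [-0.0, 0.997, 0.08, -0.001]
contact_force: [0.3, 0.2, -0.1]
width: 0.0854
gripper_force: 0.0
[ 0.536 -0.044  0.349] 0.15992349932793418
[ 0.61906034 -0.03113279  0.47780745] 371.64829954431775
colony_counter [306.  88.] 0.66 [ 0.6502 -0.007   0.    ]
colony_counter [559. 214.] 0.46 [ 0.5543 -0.4141  0.    ]
colony_counter [313. 176.] 0.15 [ 0.5385 -0.0343  0.    ]
dish_carrier [316. 228.] 0.94 [ 0.4695 -0.0488  0.    ]
dish_carrier [617. 222.] 0.56 [ 0.5665 -0.5548  0.    ]
handle_grip [317. 237.] 0.79 [ 0.4712 -0.0502  0.042 ]
petri_dish [312. 179.] 0.73 [ 0.5358 -0.0328  0.005 ]
```

View pics/wrist2.png

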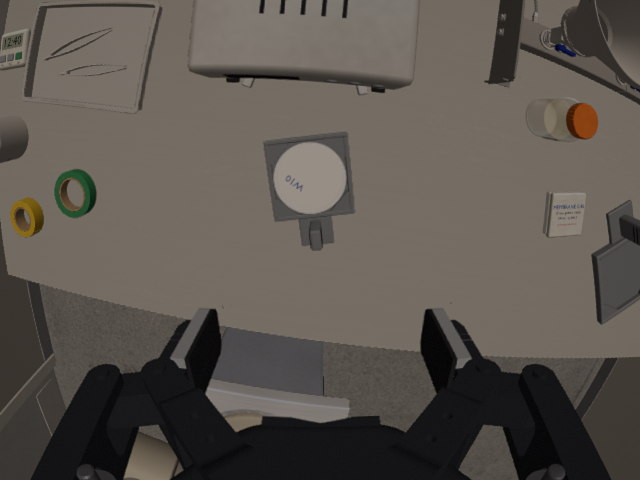

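The wrist view shows the plate corners at (264,142), (347,133), (355,212) and (274,221), and the hood front edge from (190,72) to (412,85). I'll zoom in on the counter in both the wrist and scene views.

```bash
python3 - <<'E'
import cv2, numpy as np
w=cv2.imread("pics/wrist2.png")[0:100,180:430]; s=cv2.imread("pics/scene0.png")[180:300,200:340]; t=cv2.imread("pics/top0.png")[165:245,235:330]
W=cv2.resize(w,None,fx=3.2,fy=3.2,interpolation=cv2.INTER_CUBIC)
S=cv2.resize(s,None,fx=2.3,fy=2.3,interpolation=cv2.INTER_CUBIC); T=cv2.resize(t,None,fx=3.3,fy=3.3,interpolation=cv2.INTER_CUBIC)
o=np.zeros((600,800,3),np.uint8); o[:320,:800]=W; o[322:322+276,:S.shape[1]]=S[:276]; o[322:322+T.shape[0],400:400+T.shape[1]]=T
cv2.imwrite("pics/crop3.png",o)
E
```

```text
(no output)
```

View pics/crop3.png

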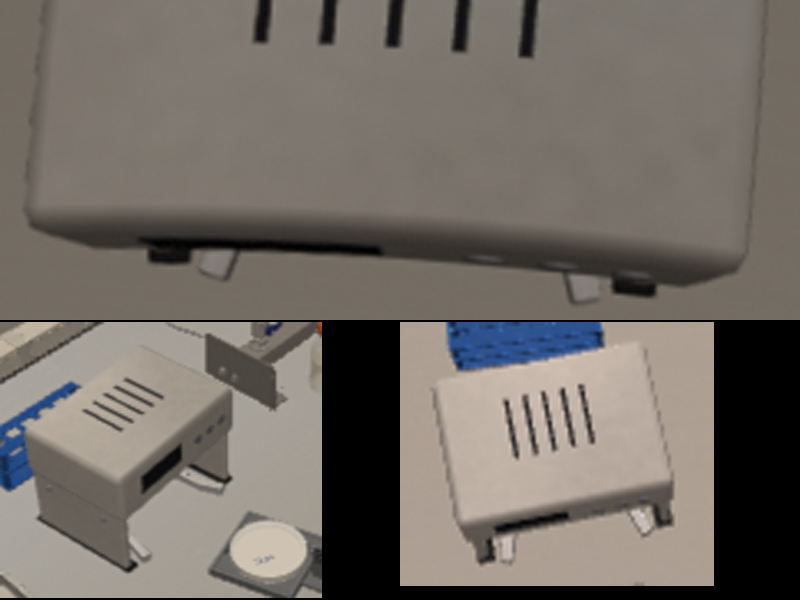

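The crop gives clear hood corners in all three views, and the rail tips sit at wrist pixels (247,87) and (363,94). Next I'll fit the counter and carrier poses to these.

```bash
cat > fit.py <<'E'
from h import *
from scipy.optimize import least_squares
def W(p,q): 
    c,s=np.cos(p[2]),np.sin(p[2]); return [p[0]+c*q[0]-s*q[1],p[1]+s*q[0]+c*q[1],q[2]]
def fit(obs,p0):
    f=lambda p: np.concatenate([ (np.array((wproj if k=="wrist" else proj)(I,W(p,q)))-px)/(1 if k=="wrist" else .7) for k,I,q,px in obs])
    r=least_squares(f,p0,loss="soft_l1"); return r.x,f(r.x).reshape(-1,2)
E
python3 - <<'E'
from fit import *
wi,to,sc=[eyes.get_image(k) for k in("wrist","top","scene")]
H=.103
o=[("wrist",wi,(0,H,.15),(188.4,67)),("wrist",wi,(0,-H,.15),(412.8,79.7)),("wrist",wi,(0,H,.085),(209.7,76.9)),("wrist",wi,(0,-H,.085),(394,88.4)),
("wrist",wi,(-.005,.069,.012),(247,86)),("wrist",wi,(-.005,-.069,.012),(362.8,93.6)),
("scene",sc,(0,H,.15),(253,251.7)),("scene",sc,(0,H,.085),(256.5,263.9)),("scene",sc,(0,-H,.15),(300.9,213.9)),("scene",sc,(0,-H,.085),(300.9,224.8)),("scene",sc,(.15,H,.15),(212.2,227.8)),
("top",to,(0,H,.15),(253.2,225)),("top",to,(0,-H,.15),(317.4,216.5)),("top",to,(.15,H,.15),(246.2,184.1)),("top",to,(.15,-H,.15),(308.3,172))]
for sel in("wrist","scene","top",""):
    oo=[x for x in o if sel in x[0]]
    p,r=fit(oo,[.65,0,.17]); print(sel,p.round(4),np.abs(r).max(1).round(1))
c=[("wrist",wi,(.123,.053,.012),(264,142)),("wrist",wi,(.123,-.053,.012),(347,133)),("wrist",wi,(.017,-.053,.012),(355,212)),("wrist",wi,(.017,.053,.012),(274,221))]
p,r=fit(c,[.46,-.05,.17]); print("carrier",p.round(4),r.round(1).tolist(),"grip",W(p,(0,0,.042)))
E
```

```text
wrist [ 0.6558 -0.0052  0.0808] [3.7 3.3 4.  5.7 2.  2.7]
scene [ 0.6516 -0.0096  0.1221] [2.  6.7 9.5 0.6 4.9]
top [ 0.6431 -0.005   0.0633] [5.8 1.7 2.1 1.7]
 [ 0.6551 -0.0075  0.0857] [3.8 4.3 2.1 7.7 3.7 0.9 3.2 5.6 9.1 1.1 6.5 1.3 6.4 4.8 6.4]
carrier [ 0.4722 -0.0482  0.2653] [[-0.8, -0.6], [0.5, -1.1], [-0.2, 1.4], [0.4, 0.7]] grip [np.float64(0.47219219942688145), np.float64(-0.048221735862492704), 0.042]
```

```bash
python3 - <<'E'
from fit import *
wi,to,sc=[eyes.get_image(k) for k in("wrist","top","scene")]
for I,f,z,P in((to,onz,.15,[(253.2,225),(317.4,216.5),(246.2,184.1),(308.3,172)]),(sc,onz,.15,[(253,251.7),(300.9,213.9),(212.2,227.8)]),(sc,onz,.085,[(256.5,263.9),(300.9,224.8)]),(wi,wonz,.15,[(188.4,67),(412.8,79.7)]),(wi,wonz,.085,[(209.7,76.9),(394,88.4)]),(wi,wonz,.012,[(247,86),(362.8,93.6)])):
    Q=[f(I,p,z) for p in P]; print(z,np.round(Q,3).tolist(), "yaw",[round(np.arctan2(*( (a-b)[[0,1]]*[-1,1] )),3) for a,b in [(Q[0],Q[1])]], np.linalg.norm(Q[0]-Q[1]).round(3))
E
```

```text
0.15 [[0.649, 0.094, 0.15], [0.65, -0.104, 0.15], [0.784, 0.103, 0.15], [0.798, -0.095, 0.15]] yaw [np.float64(0.006)] 0.198
0.15 [[0.637, 0.098, 0.15], [0.646, -0.09, 0.15], [0.781, 0.105, 0.15]] yaw [np.float64(0.045)] 0.188
0.085 [[0.65, 0.079, 0.085], [0.666, -0.112, 0.085]] yaw [np.float64(0.086)] 0.193
0.15 [[0.65, 0.094, 0.15], [0.667, -0.105, 0.15]] yaw [np.float64(0.084)] 0.2
0.085 [[0.647, 0.093, 0.085], [0.663, -0.102, 0.085]] yaw [np.float64(0.081)] 0.195
0.012 [[0.645, 0.066, 0.012], [0.656, -0.078, 0.012]] yaw [np.float64(0.081)] 0.144
```

The wrist-based estimate is consistent: counter at about (0.656, -0.006) with yaw about 0.08. The hood would block the gripper body, and the camera too if it faced forward. So I'll turn the tool half round with the camera behind, grip the handle, and insert partway. The final push will be from behind with an open finger.

```bash
python3 -m creep '[[1,0,0,0,-0.023],[1,0,0,0,-0.046],[1,0,0,0,-0.07],[1,0,0,0,-0.093],[1,0,0,0,-0.116],[1,0,0,0,-0.139],[1,0,0,0,-0.162],[1,0,0,0,-0.185],[1,0,0,0,-0.208],[1,0,0,0,-0.23]]' >/dev/null
python3 -m creep '[[1,0,0,0,-0.023],[1,0,0,0,-0.046],[1,0,0,0,-0.07],[1,0,0,0,-0.093],[1,0,0,0,-0.116],[1,0,0,0,-0.139],[1,0,0,0,-0.162],[1,0,0,0,-0.185],[1,0,0,0,-0.208],[1,0,0,0,-0.23]]' >/dev/null
python3 -m creep '[[1,0,0,0.05,-0.023],[1,0,0,0.1,-0.046],[1,0,0,0.1,-0.057],[1,0,0,0.1,-0.057],[1,0,0,0.1,-0.057]]'
python3 - <<'E'
from h import *
s=manip.get_state(); print(np.round(s["position"],3),tyaw(s),np.round(s["qpos"],2))
Z=dict(colony_counter=0,channel_entry=.006,stop_face=.009,dish_carrier=0,handle_grip=.042,petri_dish=.005)
im=eyes.get_image("wrist"); cv2.imwrite("pics/wrist4.png",im["frame"][:,:,::-1]); print(-np.array(im["R"]).T@im["t"],im["fx"])
for l,z in Z.items():
    for r in eyes.place_of("wrist",l): print(l,np.round(r["centre"]),round(r["confidence"],2),np.round(wonz(im,r["centre"],z),4))
E
```

```text
clock: 6.4
position: [0.5381, -0.044, 0.3006]
ee_rot: [0.0, -0.132, 0.991, -0.0]
contact_force: [0.1, -0.8, 0.7]
width: 0.0856
gripper_force: 0.0
[ 0.538 -0.044  0.301] -2.875820789305798 [-0.21  0.2   1.48 -0.    1.47 -2.05]
[ 0.45696866 -0.06614984  0.42923362] 371.64829954431775
stop_face [332. 192.] 0.32 [ 0.5383 -0.0303  0.009 ]
dish_carrier [332. 132.] 0.72 [ 0.4721 -0.0481  0.    ]
handle_grip [332. 133.] 0.86 [ 0.4715 -0.0496  0.042 ]
petri_dish [331. 193.] 0.61 [ 0.5407 -0.0307  0.005 ]
```

View pics/wrist4.png

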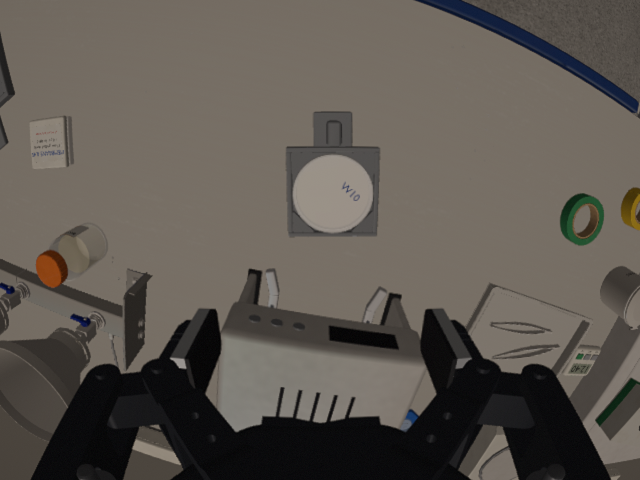

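This view shows the carrier straight in the image, with plate corners near (287,147), (379,147), (378,236) and (289,236). The rail tips are at (270,270) and (380,291), and the hood front is at (225–420, 305–345). I'll zoom in on the mouth.

```bash
python3 - <<'E'
import cv2
w=cv2.imread("pics/wrist4.png")[255:395,215:425]
cv2.imwrite("pics/crop5.png",cv2.resize(w,None,fx=3.8,fy=3.8,interpolation=cv2.INTER_CUBIC))
E
```

```text
(no output)
```

View pics/crop5.png

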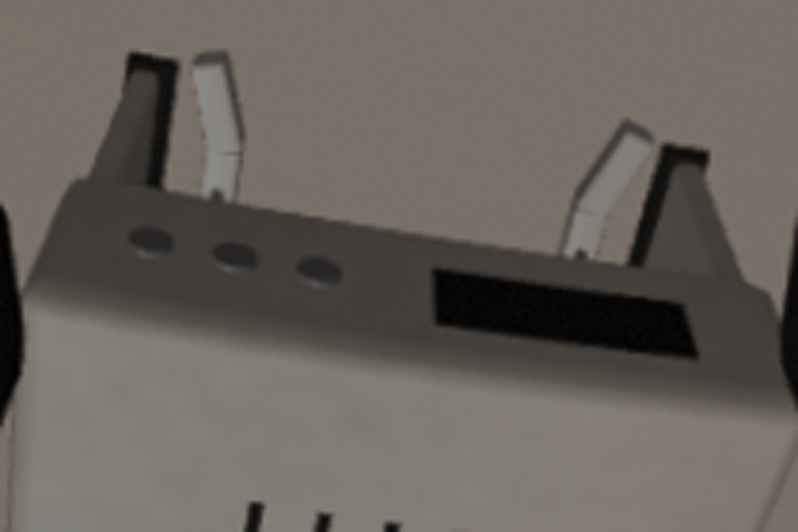

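```bash
python3 - <<'E'
from fit import *
wi=eyes.get_image("wrist")
P=lambda u,v:(u/3.8+215,v/3.8+255)
for n,z,a,b in(("bend",.012,P(577,198),P(240,140)),("tip",.012,P(625,130),P(228,62)),("hoodbot",.085,P(770,290),P(80,180)),("hoodtop",.15,P(798,412),P(25,297))):
    A,B=wonz(wi,a,z),wonz(wi,b,z);d=A-B; print(n,A.round(4),B.round(4),"mid",((A+B)/2).round(4),"w",np.linalg.norm(d).round(4),"yaw",np.arctan2(-d[0],d[1]).round(4))
H=.057
o=[("wrist",wi,(.027,.0575,.012),P(577,198)),("wrist",wi,(.027,-.0575,.012),P(240,140)),("wrist",wi,(-.005,.066,.012),P(625,130)),("wrist",wi,(-.005,-.066,.012),P(228,62)),
 ("wrist",wi,(0,.103,.085),P(775,290)),("wrist",wi,(0,-.103,.085),P(75,180))]
p,r=fit(o,[.656,0,.08]);print(p.round(4),r.round(1).tolist())
p2,r=fit(o[:4],[.656,0,.08]);print(p2.round(4),r.round(1).tolist())
c=[("wrist",wi,(.123,.053,.012),(378,236)),("wrist",wi,(.123,-.053,.012),(289,236)),("wrist",wi,(.017,-.053,.012),(287,147.5)),("wrist",wi,(.017,.053,.012),(379.5,147.5))]
pc,r=fit(c,[.46,-.05,.17]); print("carrier",pc.round(4),r.round(1).tolist())
for r in eyes.place_of("wrist","handle_grip"): print(wonz(wi,r["centre"],.042).round(4))
print(rows_to([pc[0]-.004,pc[1]-.001,.10],pc[2]+np.pi))
E
```

```text
bend [0.6701 0.0541 0.012 ] [ 0.6784 -0.0611  0.012 ] mid [ 0.6743 -0.0035  0.012 ] w 0.1155 yaw 0.0713
tip [0.6414 0.0616 0.012 ] [ 0.6516 -0.0712  0.012 ] mid [ 0.6465 -0.0048  0.012 ] w 0.1332 yaw 0.077
hoodbot [0.6491 0.0997 0.085 ] [ 0.6649 -0.1032  0.085 ] mid [ 0.657  -0.0018  0.085 ] w 0.2035 yaw 0.0777
hoodtop [0.6466 0.0907 0.15  ] [ 0.662  -0.1042  0.15  ] mid [ 0.6543 -0.0067  0.15  ] w 0.1955 yaw 0.079
[ 0.6515 -0.0039  0.0755] [[0.0, 2.8], [0.7, 3.3], [-0.1, 0.1], [0.8, 0.2], [-0.3, -4.0], [-0.9, -5.2]]
[ 0.6495 -0.005   0.0768] [[-0.2, 1.3], [0.3, 1.9], [-0.4, -1.5], [0.3, -1.4]]
carrier [ 0.4706 -0.0471  0.273 ] [[-0.2, 0.3], [-0.1, 0.8], [-0.7, -0.4], [1.3, -0.5]]
[ 0.4717 -0.0485  0.042 ]
([0.1396, 0.0297, 0.4006], np.float64(-0.0009))
```

The rail spans match the given sizes (115.5 and 133 mm). The counter is at about (0.652, -0.0045) with yaw 0.076, and the handle is at (0.471, -0.048) with yaw 0.27. Next I'll grip the handle.

```bash
python3 -m creep '[[1,0.07,0.015,0.05,0],[1,0.14,0.03,0.14,0],[1,0.14,0.03,0.23,0],[1,0.14,0.03,0.32,0],[1,0.14,0.03,0.4,0],[1,0.14,0.03,0.46,0],[1,0.14,0.03,0.5,0],[1,0.14,0.03,0.527,0],[1,0.14,0.03,0.527,0],[1,0.14,0.03,0.527,0]]'
python3 -m creep '[[0.5,0,0,0,0],[0.3,0,0,0,0],[0.2,0,0,0,0],[0,0,0,0,0],[0,0,0,0,0],[0,0,0,0,0],[0,0,0,0,0],[0,0,0,0,0]]' 40
python3 - <<'E'
from h import *
s=manip.get_state(); print(np.round(s["position"],4),tyaw(s)-np.pi,s["width"],s["gripper_force"])
im=eyes.get_image("wrist"); cv2.imwrite("pics/wrist6.png",im["frame"][:,:,::-1])
for l,z in dict(petri_dish=.005,dish_carrier=0,handle_grip=.042).items():
    for r in eyes.place_of("wrist",l): print(l,np.round(r["centre"]),round(r["confidence"],2),np.round(wonz(im,r["centre"],z),4))
E
```

```text
clock: 7.85
position: [0.4666, -0.0481, 0.0369]
ee_rot: [0.0, -0.133, 0.991, -0.0]
contact_force: [0.4, -0.1, -0.9]
width: 0.0854
gripper_force: 0.0
clock: 8.65
position: [0.4666, -0.0482, 0.0371]
ee_rot: [0.0, -0.133, 0.991, -0.0]
contact_force: [-1.4, -0.1, 5.1]
width: 0.0132
gripper_force: 40.1
[ 0.4666 -0.0482  0.0371] -6.015731574384668 0.013155712649129568 40.07013022899628
petri_dish [323. 405.] 0.88 [ 0.5384 -0.0274  0.005 ]
dish_carrier [322. 297.] 0.87 [ 0.4708 -0.0466  0.    ]
handle_grip [318. 346.] 0.82 [ 0.4714 -0.0478  0.042 ]
```

View pics/wrist6.png

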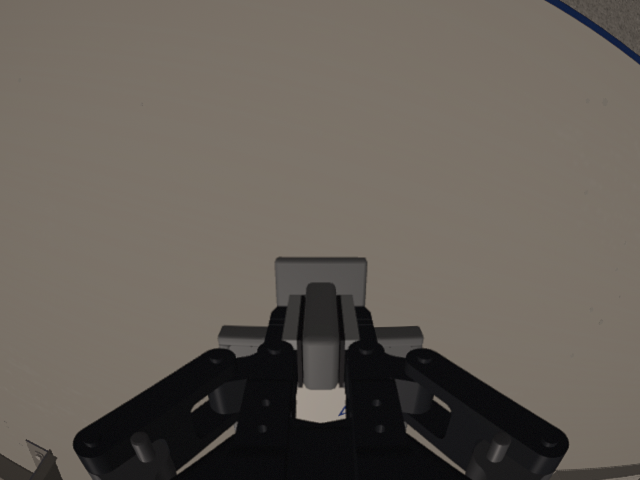

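The handle is held: width 13 mm, 40 N, centred at (320,335). Next I'll align the carrier with the counter in front of the mouth.

```bash
python3 - <<'E'
from h import *
C=np.array([.652,-.0045]);y=.076;u=np.array([np.cos(y),np.sin(y)])
for x in(-.154,): print(rows_to([*(C+u*x),.0371],y+np.pi))
E
```

```text
([-0.0783, 0.0449, 0.0], np.float64(0.0305))
```

```bash
python3 -m creep '[[0,-0.008,0.004,0,0.003],[0,-0.017,0.01,0,0.007],[0,-0.027,0.016,0,0.011],[0,-0.037,0.022,0,0.015],[0,-0.047,0.028,0,0.019],[0,-0.057,0.034,0,0.023],[0,-0.067,0.039,0,0.027],[0,-0.0755,0.0435,0,0.03],[0,-0.078,0.045,0,0.0305],[0,-0.078,0.045,0,0.0305]]'
python3 - <<'E'
from h import *
s=manip.get_state()
C=np.array([.652,-.0045]);y=.076;u=np.array([np.cos(y),np.sin(y)])
print(np.round(s["position"],4),tyaw(s)-np.pi+2*np.pi)
for x in(-.154,-.05): print(rows_to([*(C+u*x),.0371],y+np.pi))
im=eyes.get_image("scene");f=im["frame"][190:320,240:400,::-1]
f2=eyes.get_image("wrist")["frame"][:,:,::-1]
a=cv2.resize(f,(640,520),interpolation=cv2.INTER_CUBIC);cv2.imwrite("pics/s7.png",a)
for r in eyes.place_of("scene","petri_dish"): print(r["confidence"],onz(im,r["centre"],.005).round(4))
E
```

```text
clock: 9.85
position: [0.4955, -0.0165, 0.0371]
ee_rot: [-0.002, -0.038, 0.999, -0.0]
contact_force: [-7.3, -3.5, 11.4]
width: 0.0135
gripper_force: 41.1
[ 0.4955 -0.0165  0.0371] 0.07611105374403593
([-0.0059, 0.0001, -0.0], np.float64(0.0))
([-0.2139, 0.0001, -0.001], np.float64(0.0))
0.58 [ 0.5789 -0.0113  0.005 ]
0.25 [ 0.5137 -0.038   0.005 ]
```

View pics/s7.png

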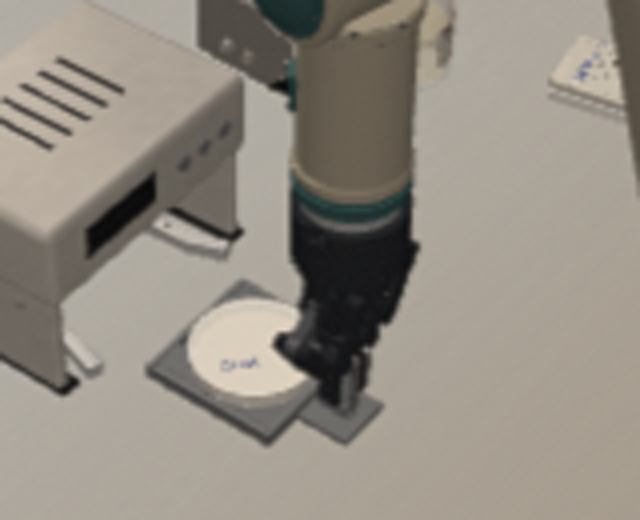

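The carrier is held, with the dish seated in its well and lined up with the mouth. Now I'll slide it in.

```bash
python3 -m creep '[[0,-0.01,0,-0.001,0],[0,-0.025,0,-0.001,0],[0,-0.042,0,-0.001,0],[0,-0.06,0,-0.001,0],[0,-0.078,0,-0.001,0],[0,-0.096,0,-0.001,0],[0,-0.114,0,-0.001,0],[0,-0.132,0,-0.001,0],[0,-0.148,0,-0.001,0],[0,-0.16,0,-0.001,0]]'
python3 -c "
from h import *
s=manip.get_state();C=np.array([.652,-.0045]);y=.076;d=s['position'][:2]-C
print(d@[np.cos(y),np.sin(y)],d@[-np.sin(y),np.cos(y)],tyaw(s)+np.pi, s['moment'])"
```

```text
clock: 11.0
position: [0.5756, -0.0098, 0.0371]
ee_rot: [-0.002, -0.038, 0.999, 0.0]
contact_force: [-6.3, -1.5, 8.1]
width: 0.0136
gripper_force: 40.5
-0.07652986205843107 0.000550027465199999 0.07606805416725759 [-0.23334149  0.62004087 -0.02777444]
```

```bash
python3 -m creep '[[0,-0.012,0,0,0],[0,-0.024,0,0,0],[0,-0.036,0,0,0],[0,-0.044,0,0,0],[0,-0.046,0,0,0],[0,-0.046,0,0,0]]'
python3 -c "
from h import *
s=manip.get_state();C=np.array([.652,-.0045]);y=.076;d=s['position'][:2]-C
print(d@[np.cos(y),np.sin(y)],d@[-np.sin(y),np.cos(y)])"
python3 -m creep '[[0.3,0,0,0,0],[0.6,0,0,0,0],[0.6,0,0,0,0],[0.6,0.01,0,-0.03,0],[0.8,0.03,0,-0.1,0],[1,0.06,0,-0.18,0],[1,0.12,0,-0.24,0],[1,0.2,0,-0.24,0],[1,0.2,0,-0.24,0],[1,0.2,0,-0.24,0]]'
python3 - <<'E'
from h import *
im=eyes.get_image("wrist"); cv2.imwrite("pics/wrist8.png",im["frame"][:,:,::-1])
for l,z in dict(petri_dish=.005,dish_carrier=0,handle_grip=.042,stop_face=.009).items():
    for r in eyes.place_of("wrist",l): print(l,np.round(r["centre"]),round(r["confidence"],2),np.round(wonz(im,r["centre"],z),4))
E
```

```text
clock: 11.6
position: [0.5987, -0.0081, 0.0371]
ee_rot: [-0.002, -0.038, 0.999, 0.0]
contact_force: [-4.5, 0.2, 5.6]
width: 0.0132
gripper_force: 40.3
-0.053374988971084183 0.0004718741988000057
clock: 12.6
position: [0.5003, -0.0158, 0.1584]
ee_rot: [0.001, -0.038, 0.999, -0.0]
contact_force: [0.9, -0.2, 0.4]
width: 0.0853
gripper_force: 0.0
petri_dish [323. 393.] 0.63 [ 0.6774 -0.      0.005 ]
dish_carrier [320. 327.] 0.59 [ 0.6005 -0.0087  0.    ]
handle_grip [322. 359.] 0.92 [ 0.6053 -0.007   0.042 ]
```

View pics/wrist8.png

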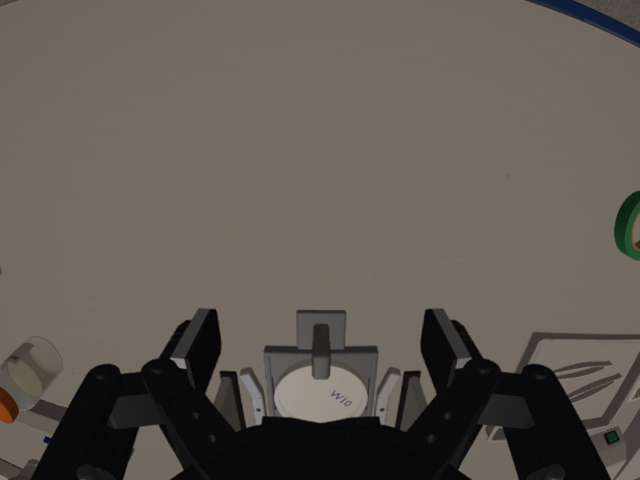

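The carrier sits straight between the rails with the dish in its well and the handle at (321,350), about 45 mm short of the stop. I'll turn the tool 90° and push from behind with the back of the open front finger.

```bash
python3 -m creep '[[1,0,0,0,0.023],[1,0,0,0,0.046],[1,0,0,0,0.07],[1,0,0,0,0.093],[1,0,0,0,0.116],[1,0,0,0,0.139],[1,0,0,0,0.162],[1,0,0,0,0.185],[1,0,0,0,0.208],[1,0,0,0,0.23]]' >/dev/null
python3 -m creep '[[1,0,0,0,0.02],[1,0,0,0,0.02]]' >/dev/null
python3 -c "
from h import *
s=manip.get_state();C=np.array([.652,-.0045]);y=.076;u=np.array([np.cos(y),np.sin(y)])
print(s['position'],tyaw(s),rows_to([*(C-.145*u),.028],y+np.pi/2),rows_to([*(C-.125*u),.028],y+np.pi/2))"
```

```text
[ 0.50146321 -0.01576151  0.15671543] 1.6468842194833127 ([-0.0004, 0.0121, 0.2574], np.float64(0.0)) ([-0.0004, 0.0521, 0.2574], np.float64(0.0))
```

```bash
python3 -m creep '[[1,0,0,0.06,0],[1,0,0,0.14,0],[1,0,0.006,0.21,0],[1,0,0.012,0.25,0],[1,0,0.02,0.257,0],[1,0,0.03,0.257,0],[1,0,0.04,0.257,0],[1,0,0.044,0.257,0],[1,0,0.044,0.257,0]]'
python3 -m creep '[[1,0,0.008,0,0],[1,0,0.016,0,0],[1,0,0.024,0,0],[1,0,0.032,0,0],[1,0,0.04,0,0],[1,0,0.04,0,0]]'
```

```text
clock: 14.95
position: [0.5242, -0.0142, 0.0298]
ee_rot: [0.001, 0.68, 0.733, 0.001]
contact_force: [0.3, -0.6, 0.7]
width: 0.0854
gripper_force: 0.0
clock: 15.55
position: [0.5434, -0.0126, 0.0285]
ee_rot: [0.0, 0.68, 0.733, 0.0]
contact_force: [-0.6, 1.2, -0.0]
width: 0.085
gripper_force: 0.4
```

```bash
python3 -m creep '[[1,0,0.008,0,0],[1,0,0.016,0,0],[1,0,0.024,0,0],[1,0,0.032,0,0],[1,0,0.036,0,0],[1,0,0.036,0,0]]'
python3 - <<'E'
from h import *
s=manip.get_state();C=np.array([.652,-.0045]);y=.076;d=s['position'][:2]-C
print(d@[np.cos(y),np.sin(y)],d@[-np.sin(y),np.cos(y)])
a=eyes.get_image("wrist")["frame"][:,:,::-1]; b=eyes.get_image("scene"); f=cv2.resize(b["frame"][180:300,230:390,::-1],(400,300),interpolation=cv2.INTER_CUBIC)
o=np.zeros((300,800,3),np.uint8);o[:,:400]=cv2.resize(a,(400,300));o[:,400:]=f;cv2.imwrite("pics/c9.png",o)
E
```

```text
clock: 16.15
position: [0.5617, -0.0113, 0.0287]
ee_rot: [0.001, 0.68, 0.733, 0.0]
contact_force: [-0.7, -0.2, -0.8]
width: 0.0855
gripper_force: 0.1
-0.0905293264394113 0.00011358474024947794
```

View pics/c9.png

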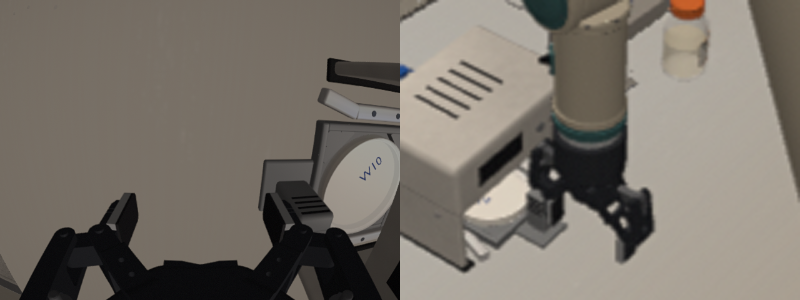

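The front finger's back is right behind the handle, at left-panel (285,210), and the dish is still in its well. I'll push on slowly while watching the force.

```bash
python3 -m creep '[[1,0,0.004,0,0],[1,0,0.008,0,0],[1,0,0.012,0,0],[1,0,0.016,0,0],[1,0,0.02,0,0],[1,0,0.02,0,0]]'
python3 - <<'E'
from h import *
s=manip.get_state();C=np.array([.652,-.0045]);y=.076;d=s['position'][:2]-C
print(d@[np.cos(y),np.sin(y)],d@[-np.sin(y),np.cos(y)])
im=eyes.get_image("wrist")
for l,z in dict(dish_carrier=0,handle_grip=.042,petri_dish=.005).items():
    for r in eyes.place_of("wrist",l): q=wonz(im,r["centre"],z);d=q[:2]-C;print(l,r["confidence"],d@[np.cos(y),np.sin(y)],d@[-np.sin(y),np.cos(y)])
E
```

```text
clock: 16.85
position: [0.5713, -0.0105, 0.0287]
ee_rot: [0.0, 0.68, 0.733, 0.0]
contact_force: [-2.2, 0.4, 1.9]
width: 0.0855
gripper_force: 1.2
-0.0808971427108755 0.00015843726396847033
dish_carrier 0.84 -0.010691362793372256 0.0016435351634147277
handle_grip 0.72 -0.012435078800504396 0.0020190950110437166
petri_dish 0.57 0.06312146954669262 -0.0029176678440835002
```

```bash
python3 -m creep '[[1,0,0.002,0,0],[1,0,0.004,0,0],[1,0,0.006,0,0],[1,0,0.008,0,0],[1,0,0.01,0,0],[1,0,0.01,0,0]]'
python3 -m creep '[[1,0,0.001,0,0],[1,0,0.002,0,0],[1,0,0.003,0,0],[1,0,0.003,0,0]]'
```

```text
clock: 17.65
position: [0.5761, -0.0101, 0.0286]
ee_rot: [0.0, 0.68, 0.733, 0.0]
contact_force: [-2.4, 0.9, 1.2]
width: 0.0853
gripper_force: 1.2
clock: 18.05
position: [0.5775, -0.01, 0.0286]
ee_rot: [0.0, 0.68, 0.733, 0.0]
contact_force: [-1.7, 0.0, 0.7]
width: 0.0852
gripper_force: 1.1
```

```bash
python3 -m creep '[[1,0,0.001,0,0],[1,0,0.002,0,0],[1,0,0.003,0,0],[1,0,0.003,0,0]]'
python3 -m creep '[[1,0,0.001,0,0],[1,0,0.002,0,0],[1,0,0.002,0,0]]'
```

```text
clock: 18.45
position: [0.5776, -0.0099, 0.0286]
ee_rot: [-0.001, 0.68, 0.733, -0.001]
contact_force: [-5.3, -0.3, 3.8]
width: 0.0853
gripper_force: 1.8
clock: 18.75
position: [0.5776, -0.0098, 0.0284]
ee_rot: [-0.002, 0.68, 0.733, -0.001]
contact_force: [-7.0, -1.6, 3.5]
width: 0.0854
gripper_force: 1.9
```

The carrier has met the stop: the TCP halted at the expected -0.0745 and the force rose to 7 N. I'll back off, rise and check.

```bash
python3 -m creep '[[1,0,-0.01,0,0],[1,0,-0.04,0,0],[1,0,-0.1,0,0],[1,0,-0.14,-0.06,0],[1,0,-0.16,-0.16,0],[1,0,-0.16,-0.25,0],[1,0,-0.16,-0.25,0],[1,0,-0.16,-0.25,0]]'
python3 - <<'E'
from h import *
C=np.array([.652,-.0045]);y=.076
for c,f in(("wrist",wonz),("scene",onz)):
  im=eyes.get_image(c); cv2.imwrite(f"pics/{c}10.png",im["frame"][:,:,::-1])
  for l,z in dict(dish_carrier=0,handle_grip=.042,petri_dish=.005,reagent_bottle=0,filter_box=0,green_tape=0).items():
    for r in eyes.place_of(c,l): q=f(im,r["centre"],z);d=q[:2]-C;print(c,l,round(r["confidence"],2),"world",q.round(3),"ctr",(d@[np.cos(y),np.sin(y)]).round(4),(d@[-np.sin(y),np.cos(y)]).round(4))
E
```

```text
clock: 19.55
position: [0.5018, -0.016, 0.1553]
ee_rot: [0.003, 0.68, 0.733, 0.002]
contact_force: [0.5, 0.8, -0.4]
width: 0.0852
gripper_force: 0.0
wrist dish_carrier 0.91 world [ 0.645 -0.005  0.   ] ctr -0.0075 -0.0001
wrist handle_grip 0.69 world [ 0.649 -0.005  0.042] ctr -0.0035 -0.0
wrist petri_dish 0.92 world [ 0.72  -0.002  0.005] ctr 0.0675 -0.0022
scene dish_carrier 0.74 world [ 0.563 -0.562  0.   ] ctr -0.1307 -0.5487
scene dish_carrier 0.57 world [ 0.649 -0.003  0.   ] ctr -0.0028 0.0014
scene handle_grip 0.91 world [ 0.584 -0.571  0.042] ctr -0.1112 -0.5594
scene handle_grip 0.59 world [0.634 0.005 0.042] ctr -0.0173 0.0112
scene petri_dish 0.79 world [ 0.725 -0.017  0.005] ctr 0.0718 -0.0183
scene reagent_bottle 0.58 world [ 0.683 -0.34   0.   ] ctr 0.0057 -0.3366
scene filter_box 0.6 world [ 0.568 -0.423  0.   ] ctr -0.1151 -0.4108
scene filter_box 0.48 world [0.642 0.    0.   ] ctr -0.0097 0.0054
scene green_tape 0.75 world [0.479 0.317 0.   ] ctr -0.1484 0.3339
```

View pics/wrist10.png

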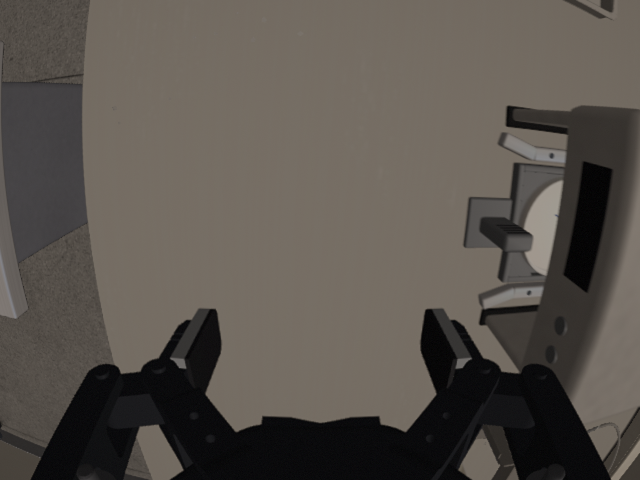

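The carrier is in line and fully in, with its handle under the hood's front edge at (505,230) and the dish flat in its well at (548,225). It measures about -4 mm in x and is centred. The gripper is clear.

```bash
python3 -c "
from rig import manip
print(manip.sign_off())"
```

```text
the job is handed in; nothing more can be done
None
```

The smaller dish carrier is in against the counter's back stop and released, with the dish still in its well and the bystanders untouched; I handed the job in at about 20 s, but the system returned no verdict.

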